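Bring up the RF amplifier in the shield box

ROBOT

A 6-joint arm with a two-finger parallel gripper is mounted at the origin on a cart in front of the work surface, level with it; the furniture and walls round the work are solid. World frame = base frame: x ahead of the robot, y to its left, z up, the work surface at z = 0. Lengths are in m, angles in rad, forces in N, time in s.
With the tool pointing down it reaches from about 0.3 to 0.875 m from the base axis. Payload 6.4 kg.
Tool frame: the origin (TCP) lies at the very end of the fingers, on their centre line; the grasp point (between the pads) lies 19 mm behind it; z points along the fingers, y is the line along which they close (so a half turn about z gives the same grasp; the last joint's range is limited). The gripper opens to 88 mm and grips with 3 to 60 N. Pads are 18 mm wide; open, the fingers measure 123 mm over their backs; the gripper's body (75 mm by 187 mm) begins 45 mm behind the grasp point.
Start: joints at [-1.474, 0.181, 1.607, -0, 1.354, -0.206], TCP at [0.171, -0.549, 0.239] pointing down, gripper open.
Joint ranges: [-2.99, 2.99], [-0.89, 2.07], [0.3, 2.58], [-1.14, 4.28], [0, 2.63], [-3.12, 3.12]. Speed limits (rad/s): [2.57, 2.57, 3.01, 3.14, 3.14, 3.14].

INTERFACE

Orientations are given as a unit quaternion [w, x, y, z].
In Python, from rig import ctrl, viewer gives the robot as it stands.
- The arm moves only by the tool drive_tool, never from a script. Its argument "steps" is one flat list of numbers, 7 for each row, row after row: the shift along the tool's x, y, z in m, then the turn, a rotation vector about the tool's x, y, z in degrees, then the finger opening in m, from 0 to 0.0881. A call has 1 to 5 rows; each row shifts and turns the commanded pose from where the row before left it, along the tool's axes as they then stand; what a row does not reach is not made up. A row lasts 1/12 s, in which the tool goes at most 41.7 mm and 7.16 degrees, less where a joint would pass 70% of its speed; a pose out of reach is approached as far as the arm can. A call is refused whole if a number of a shift passes 0.0417 or a number of a turn 7.16, either way. A call with a gripper value outside its range is refused whole. The fingers move at their own pace and stop on an object; "squeeze" is the grip in N (left out, the last holds). Time passes only in rows, so rows that do not move let the fingers close. It gives the time, the measured TCP pose, the force, the opening and the grip force at its end, in the units of the state.
- ctrl.read_state(): the state, without advancing time (a new reading comes with each control period).
- viewer.snapshot(name): name is "side" or "top"; returns a dict with "frame" (400x640x3 uint8, blue, green, red), "camera_matrix" (3x3 intrinsics, pixels), "k1" (the pictures are not rectified: a ray, as slopes to the right and down, at radius r is drawn at 1 + k1 r^2 times it, then the intrinsics apply), "R" (3x3) and "t" (3): a world point X has camera coordinates R X + t. Camera axes: x right, y down, z forward; pixel columns grow to the right and rows downward; lengths in m; the calibration is good to about 2 mm. A picture is of the moment at which its call begins. There is no depth.
- ctrl.hand_in(): hands the job in; it is judged then, once.
The state is a dict: "t": time; "joint_pos": joint angles; "qvel": joint speeds; "joint_torque": joint torques, N m; "tool_pos": TCP position; "tool_rot": TCP orientation; "contact_force": force on the tool from outside, world axes, zero at the start; "wrist_torque": the same for the moment, N m; "grip_width": finger opening in m; "grasp_force": force on a finger pad.
Only numpy, scipy, OpenCV 4.12 (cv2) and the standard library are available. Lean on these libraries where they do the work, as an engineer would, in place of code of your own. Each camera call takes 0.05 s, during which the arm holds its last target. There are 200 camera calls.

TASK

Bring up the amplifier in the shield box with closed fingertips only: gently push the hinged metal lid down until it is fully shut, then switch on the three rockers on the console in front of it by lightly pressing the raised front end of each until it tips over: blue (gate bias) first, then yellow (drain supply), then red (RF drive), so that the amplifier never sees drain voltage without bias or drive without drain voltage. No rocker may go on while the lid is open; leave all three on, pick nothing up, and leave the loose things round the box where they lie.

Things in the scene. Friction and masses are not known exactly. Their poses are not given: they have to be found in the camera images.
- shield_box: Shield box, fixed, new pose each time: aluminium chamber with a grey switch console in front, 151 mm (x) by 170 mm (y), 60 mm high without lid. Origin on the bench under its middle; x points from console to hinge (away from the robot, give or take yaw), y left. Console x = -91 to -35 mm, chamber -35 to +60 mm. A small load stands out 36 mm from its right wall
- shield_lid (a joint): Opening angle of the lid, rad: 0 = shut, flat on the rim; starts at 0.45 to 0.8; under 0.05 counts as shut. Hinge line: box x = +60 mm, height 62.5 mm, parallel to the box's y. The hinge is stiff: the lid stays where it is left and goes down under a push of about 1 to 3 N at lid_push
- lid_push (a point): Point on the lid's upper face, 62 mm from the hinge line, at half width; moves with the lid. The lid is a plate 97 mm (hinge to free edge) by 170 mm, 3 mm thick; shut, its upper face is 65 mm above the bench. Pushing straight down at one place 50 to 60 mm (measured level) in front of the hinge line shuts it
- blue_rocker (a joint): Angle of the blue rocker switch (gate bias), rad: 0 = off (its front end, away from the lid, stands up), 0.50 = on (front end down); over 0.42 counts as on. Snap action: it resists with up to about 4 N at the press point, tips over by itself once pressed past half-way (0.25; a flat finger is then about 69 mm above the bench) and stays on
- yellow_rocker (a joint): Angle of the yellow rocker switch (drain supply), rad: 0 = off (its front end, away from the lid, stands up), 0.50 = on (front end down); over 0.42 counts as on. Snap action: it resists with up to about 4 N at the press point, tips over by itself once pressed past half-way (0.25; a flat finger is then about 69 mm above the bench) and stays on
- red_rocker (a joint): Angle of the red rocker switch (RF drive), rad: 0 = off (its front end, away from the lid, stands up), 0.50 = on (front end down); over 0.42 counts as on. Snap action: it resists with up to about 4 N at the press point, tips over by itself once pressed past half-way (0.25; a flat finger is then about 69 mm above the bench) and stays on
- blue_press (a point): Press point on top of the blue rocker's front half, about 13 mm in front of its pivot (cap end 2 mm further); about 72.5 mm above the bench when off, 65.5 mm on. Press straight down. Cap 33 mm along the box's x, 20 mm wide, in a black bezel 40 x 28 mm, rim 62.5 mm high. The rockers stand 48 mm apart along the box's y; which colour stands where changes
- yellow_press (a point): Press point on top of the yellow rocker's front half, about 13 mm in front of its pivot (cap end 2 mm further); about 72.5 mm above the bench when off, 65.5 mm on. Press straight down. Cap 33 mm along the box's x, 20 mm wide, in a black bezel 40 x 28 mm, rim 62.5 mm high. The rockers stand 48 mm apart along the box's y; which colour stands where changes
- red_press (a point): Press point on top of the red rocker's front half, about 13 mm in front of its pivot (cap end 2 mm further); about 72.5 mm above the bench when off, 65.5 mm on. Press straight down. Cap 33 mm along the box's x, 20 mm wide, in a black bezel 40 x 28 mm, rim 62.5 mm high. The rockers stand 48 mm apart along the box's y; which colour stands where changes
- bnc_tee: Bystander: loose metal T-shaped coaxial adapter, 27x50x18 mm, on the bench left of the console; origin under its middle. Leave it alone
- spare_pad: Bystander: loose small metal-and-gold coaxial attenuator, 11x32x10 mm, on the bench right of the box; origin under its middle. Leave it alone
- usb_stick: Bystander: loose black USB stick, 17x51x9 mm, on the bench right of the console; origin under its middle. Leave it alone
- torque_wrench: Bystander: loose blue torque wrench, 22x122x16 mm, on the bench in front of the console; origin under its middle. Leave it alone

How it is judged:
On the way, in this order (a step that is already met when the one before it is completed fails the run):
1. the lid is shut, all three rockers still off (value of joint shield_lid below 0.05 rad and value of joint each of blue_rocker, yellow_rocker, red_rocker below 0.25 rad), for 0.2 s.
2. blue is on, yellow and red still off (value of joint shield_lid below 0.05 rad and value of joint blue_rocker above 0.42 rad and value of joint each of yellow_rocker, red_rocker below 0.25 rad), for 0.2 s.
3. yellow is on too, red still off (value of joint shield_lid below 0.05 rad and value of joint each of blue_rocker, yellow_rocker above 0.42 rad and value of joint red_rocker below 0.25 rad), for 0.2 s.
4. red is on too (value of joint shield_lid below 0.05 rad and value of joint each of blue_rocker, yellow_rocker, red_rocker above 0.42 rad), for 0.2 s.
At the end, for the whole second after the job is handed in: The lid is shut (under 0.05 rad), all three rockers are on (over 0.42 of 0.50 rad), and the loose things lie still where they were (within 15 mm) (all of step 4 and linear speed of each of bnc_tee, spare_pad, usb_stick, torque_wrench below 0.02 m/s); the robot touches nothing.
It fails at once if a rocker tipped while the lid was open (over 0.09 rad) (value of joint shield_lid above 0.09 rad and value of joint any of blue_rocker, yellow_rocker, red_rocker above 0.27 rad).
It fails at once if yellow tipped before blue was on, or red before yellow was on ((value of joint yellow_rocker above 0.27 rad and value of joint blue_rocker below 0.25 rad) or (value of joint red_rocker above 0.27 rad and value of joint yellow_rocker below 0.25 rad)).
It fails at once if a switch was pressed hard or the lid pushed hard (over 30 N) (contact force between anything else and blue_switch above 30 N or contact force between anything else and yellow_switch above 30 N or contact force between anything else and red_switch above 30 N or contact force between anything else and shield_lid above 30 N).
It fails at once if the lid was lifted (over 0.95 rad) (value of joint shield_lid above 0.95 rad).
It fails at once if a loose thing was moved more than 15 mm or picked up (distance of any of bnc_tee, spare_pad, usb_stick, torque_wrench from where it was at the start of the episode above 0.015 m).
It also fails if it takes over 45 s, if anything falls off the work surface, if the arm or the gripper's body presses on something with over 40 N, if the wrist force passes 120 N, or if a joint passes its speed limit or range.

## Working session

There is one attempt and no reset: what is moved stays moved. The work goes in short steps, Python scripts to look and compute and a tool call to move; the robot and the scene stay as the last step left them, time stands still between calls to the robot, and variables do not carry over. Pictures are saved under pics/ and viewed, at most 10 in all, crops included, and the job is handed in when it is done.

Besides the shell and the picture viewer there is one more tool, called as a command line: name --argument value ..., lists and objects as JSON in quotes. drive_tool: Moves the arm, as the interface text tells. Its arguments: {"type":"object","properties":{"steps":{"type":"array","items":{"type":"number"}},"squeeze":{"type":"number"}},"required":["steps"]}

```bash
mkdir -p pics
cat > h.py <<'E'
import numpy as np, cv2
from rig import ctrl, viewer
def snap(n,f=None):
    s=viewer.snapshot(n)
    if f: cv2.imwrite('pics/'+f,s['frame'])
    return s
def ray(s,u,v):
    K=s['camera_matrix']; k=s['k1']
    d=np.array([(u-K[0][2])/K[0][0],(v-K[1][2])/K[1][1]])
    p=d.copy()
    for _ in range(30): p=d/(1+k*(p@p))
    R=np.array(s['R']);t=np.array(s['t'])
    return -R.T@t, R.T@np.array([p[0],p[1],1])
def onz(s,u,v,z):
    c,d=ray(s,u,v); return c+d*(z-c[2])/d[2]
def proj(s,X):
    p=np.array(s['R'])@np.array(X)+np.array(s['t']);q=p[:2]/p[2];q=q*(1+s['k1']*(q@q))
    K=s['camera_matrix']; return np.array([q[0]*K[0][0]+K[0][2],q[1]*K[1][1]+K[1][2]])
E
python3 - <<'E'
from h import *
for n in('top','side'):
    s=snap(n,n+'0.png');print(n,-np.array(s['R']).T@np.array(s['t']),s['k1'],s['camera_matrix'][0][0])
st=ctrl.read_state();print(st['t'],st['tool_pos'],st['tool_rot'],st['contact_force'])
E
```

```text
top [ 0.42927832 -0.1306203   0.9210371 ] -0.03005151887824471 461.62102470687694
side [0.2052605  0.55389737 0.51957843] 0.0350499997108938 489.05083052131306
0.1 [ 0.17143349 -0.54836507  0.23793672] [-7.56605308e-04  9.88562487e-01  1.50809930e-01  4.73157846e-05] [-0.40724127  0.01955756 -0.01100937]
```

View pics/top0.png

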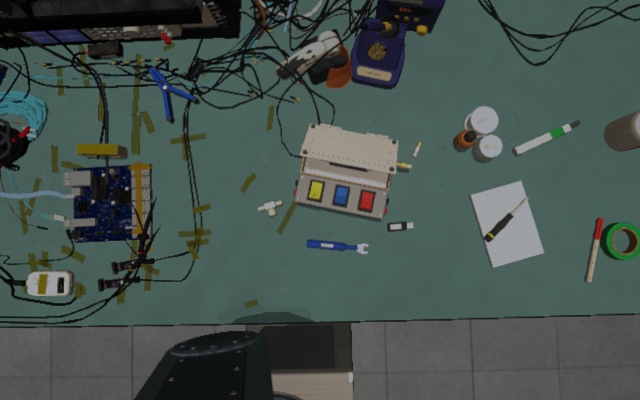

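View pics/side0.png

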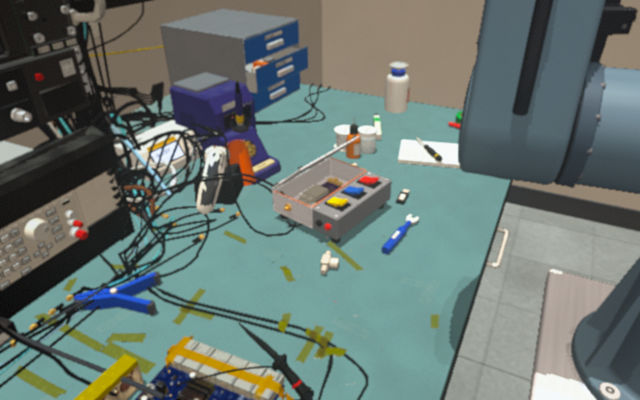

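The top view shows the box near (350,170), with rockers left to right yellow (316,190), blue (342,196) and red (367,202). The wrench is in front at (337,245). The side view shows the lid ajar. Next I'll measure the rockers by colour.

```bash
cat > m.py <<'E'
from h import *
def cents(s,roi):
    x0,y0,x1,y1=roi; h=cv2.cvtColor(s['frame'][y0:y1,x0:x1],cv2.COLOR_BGR2HSV); o={}
    for n,rs in dict(yellow=[(22,35)],blue=[(100,125)],red=[(0,8),(172,180)]).items():
        m=sum(cv2.inRange(h,(a,130,70),(b,255,255)) for a,b in rs)
        k,l,st,c=cv2.connectedComponentsWithStats(m)
        i=1+np.argmax(st[1:,4]); o[n]=(c[i]+[x0,y0],st[i,4],l==i)
    return o
E
python3 - <<'E'
from m import *
T=snap('top');S=snap('side')
a=cents(T,(295,170,395,220));b=cents(S,(320,165,395,215))
P={}
for n in a:
    c1,d1=ray(T,*a[n][0]);c2,d2=ray(S,*b[n][0])
    M=np.c_[d1,-d2];q=np.linalg.lstsq(M,c2-c1,rcond=None)[0]
    p,r=c1+d1*q[0],c2+d2*q[1]; P[n]=onz(T,*a[n][0],.0685)
    print(n,a[n][:2],b[n][:2],((p+r)/2).round(4),'gap',np.linalg.norm(p-r).round(4),P[n].round(4))
v=P['yellow']-P['red'];print('sep',np.linalg.norm(v),'yaw',np.degrees(np.arctan2(-v[0],v[1])))
t=cv2.resize(T['frame'][110:220,285:415],None,fx=5,fy=5,interpolation=cv2.INTER_CUBIC);cv2.imwrite('pics/tc.png',t)
t=cv2.resize(S['frame'][125:250,265:400],None,fx=4.7,fy=4.7,interpolation=cv2.INTER_CUBIC);cv2.imwrite('pics/sc.png',t)
E
```

```text
yellow (array([315.58585859, 190.11616162]), np.int32(198)) (array([336.68345324, 201.4676259 ]), np.int32(139)) [ 0.5014 -0.0985  0.0655] gap 0.0009 [ 0.5016 -0.0985  0.0685]
blue (array([340.97311828, 195.0483871 ]), np.int32(186)) (array([353.10619469, 190.34513274]), np.int32(113)) [ 0.4907 -0.1455  0.0652] gap 0.0014 [ 0.4911 -0.1452  0.0685]
red (array([366.39108911, 200.2029703 ]), np.int32(202)) (array([368.40322581, 179.89516129]), np.int32(124)) [ 0.4797 -0.1923  0.0653] gap 0.0015 [ 0.4802 -0.1918  0.0685]
sep 0.09575766059079624 yaw -12.916152504581806
```

View pics/tc.png

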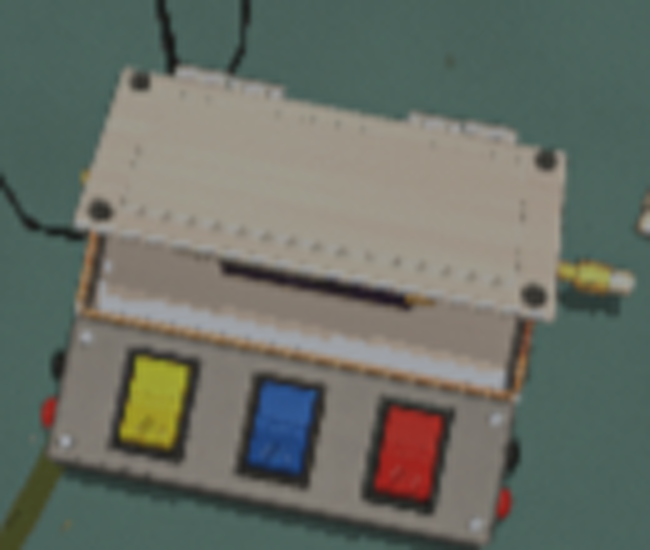

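View pics/sc.png

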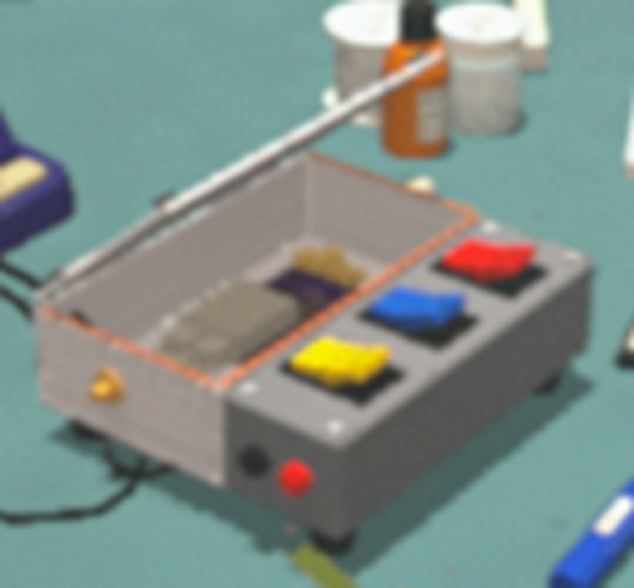

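The crops show the hinge edge running from crop (130,68) to (563,150), and the chamber front edge from (75,318) to (518,398). In the side view the lid is open by about 0.6 to 0.7. I'll check the box geometry against these.

Run:
```python
from h import *
T=snap('top');S=snap('side')
B=np.array([.4908,-.1454]);a=np.radians(-12.9);ex=np.array([np.cos(a),np.sin(a)]);ey=np.array([-ex[1],ex[0]])
O=B+.063*ex;print('O',O)
def bx(p):d=p[:2]-O;return (d@ex*1000).round(1),(d@ey*1000).round(1)
f=lambda s,x,y,o,k,z:bx(onz(s,o[0]+x/k,o[1]+y/k,z))
t=(285,110)
for nm,x,y,z in [('rimL',75,318,.06),('rimR',518,398,.06),('hL',130,68,.0655),('hR',563,150,.0655),('conL',48,462,.06),('conR',490,543,.06)]:
    print(nm,f(T,x,y,t,5,z))
print('side rimL',f(S,225,385,(265,125),4.7,.06),'rimR',f(S,475,215,(265,125),4.7,.06))
# lid angle: side-view tip
for th in(.45,.5,.55,.6,.65,.7,.75,.8):
    o=[]
    for y in(.085,-.085):
        p=O+(.06-.097*np.cos(th))*ex+y*ey;X=[*p,.0625+.097*np.sin(th)]
        o+=[((proj(T,X)-t)*5).round(),((proj(S,X)-(265,125))*4.7).round()]
    print(th,*o)
```

```text
O [ 0.55220996 -0.15946476]
rimL (np.float64(-37.5), np.float64(83.6))
rimR (np.float64(-34.8), np.float64(-84.9))
hL (np.float64(58.9), np.float64(81.7))
hR (np.float64(59.4), np.float64(-83.6))
conL (np.float64(-92.6), np.float64(82.6))
conR (np.float64(-89.9), np.float64(-84.8))
side rimL (np.float64(-36.8), np.float64(80.3)) rimR (np.float64(-35.1), np.float64(-83.2))
0.45 [ 68. 275.] [194. 277.] [537. 367.] [466. 111.]
0.5 [ 68. 267.] [189. 264.] [540. 359.] [462. 100.]
0.55 [ 68. 259.] [184. 252.] [543. 351.] [457.  89.]
0.6 [ 69. 250.] [178. 240.] [545. 343.] [452.  78.]
0.65 [ 70. 240.] [171. 228.] [548. 334.] [447.  68.]
0.7 [ 71. 230.] [165. 216.] [551. 324.] [441.  57.]
0.75 [ 72. 219.] [157. 204.] [555. 314.] [435.  47.]
0.8 [ 73. 208.] [150. 193.] [558. 303.] [428.  37.]
```

The box agrees to about 1–2 mm, with origin (0.5515,-0.160), yaw -12.9° and lid angle about 0.72. I'll turn the tool and close the fingers first. After the turn, tool x matches box x and tool y is opposite to box y.

drive_tool --steps '[0,0,0,0,0,6.05,0,0,0,0,0,0,6.05,0,0,0,0,0,0,6.05,0,0,0,0,0,0,6.05,0,0,0,0,0,0,6.05,0]' --squeeze 10

```text
t: 0.72
tool_pos: [0.1715, -0.5488, 0.2386]
tool_rot: [-0.0, 0.993, -0.115, -0.0]
contact_force: [0.1, 0.2, 1.0]
grip_width: 0.0568
grasp_force: 0.0
```

drive_tool --steps '[0.0207,-0.0331,0,0,0,0,0,0.0207,-0.0331,0,0,0,0,0,0.0207,-0.0331,0,0,0,0,0,0.0207,-0.0331,0,0,0,0,0,0.0207,-0.0331,0,0,0,0,0]'

```text
t: 1.13
tool_pos: [0.3102, -0.4092, 0.2387]
tool_rot: [0.0, 0.994, -0.113, 0.0]
contact_force: [0.2, -0.8, 1.0]
grip_width: 0.0238
grasp_force: 0.0
```

drive_tool --steps '[0.0207,-0.0331,0,0,0,0,0,0.0207,-0.0331,0,0,0,0,0,0.0207,-0.0331,0,0,0,0,0,0.0207,-0.0331,0,0,0,0,0,0,0,0,0,0,0,0]'

```text
t: 1.55
tool_pos: [0.4232, -0.2952, 0.2389]
tool_rot: [-0.001, 0.994, -0.109, 0.001]
contact_force: [-0.5, 0.1, -0.6]
grip_width: 0.0004
grasp_force: 0.0
```

drive_tool --steps '[0.0202,-0.0321,0,0,0,0,0,0.0202,-0.0321,0,0,0,0,0,0.0202,-0.0321,0,0,0,0,0,0.0202,-0.0321,0,0,0,0,0,0.0202,-0.0321,0,0,0,0,0]'

```text
t: 1.97
tool_pos: [0.5548, -0.1651, 0.2388]
tool_rot: [0.0, 0.994, -0.113, 0.0]
contact_force: [0.1, -0.7, 0.1]
grip_width: 0.0002
grasp_force: 0.0
```

drive_tool --steps '[0,0,0.02,0,0,0,0,0,0,0.02,0,0,0,0,0,0,0.02,0,0,0,0,0,0,0.02,0,0,0,0,0,0,0,0,0,0,0]'

```text
t: 2.38
tool_pos: [0.5512, -0.1651, 0.1543]
tool_rot: [-0.001, 0.994, -0.112, -0.004]
contact_force: [-0.9, -0.2, -1.4]
grip_width: 0.0004
grasp_force: 0.0
```

drive_tool --steps '[0.005,-0.004,0.01,0,0,0,0,0,0,0.01,0,0,0,0,0,0,0.008,0,0,0,0,0,0,0.006,0,0,0,0,0,0,0.005,0,0,0,0]'

```text
t: 2.8
tool_pos: [0.5597, -0.1635, 0.1193]
tool_rot: [0.0, 0.994, -0.112, 0.0]
contact_force: [0.5, 0.3, 1.3]
grip_width: 0.0006
grasp_force: 0.6
```

drive_tool --steps '[0,0,0.005,0,0,0,0,0,0,0.005,0,0,0,0,0,0,0.005,0,0,0,0,0,0,0.005,0,0,0,0,0,0,0.005,0,0,0,0]'

```text
t: 3.22
tool_pos: [0.5597, -0.1635, 0.0945]
tool_rot: [0.0, 0.994, -0.112, 0.0]
contact_force: [-0.1, 0.5, 1.8]
grip_width: 0.0007
grasp_force: 0.8
```

drive_tool --steps '[0,0,0.005,0,0,0,0,0,0,0.004,0,0,0,0,0,0,0.004,0,0,0,0,0,0,0.004,0,0,0,0,0,0,0.003,0,0,0,0]'

```text
t: 3.63
tool_pos: [0.5594, -0.1633, 0.0741]
tool_rot: [-0.0, 0.994, -0.112, -0.0]
contact_force: [-0.8, 0.8, 2.1]
grip_width: 0.0006
grasp_force: 0.7
```

drive_tool --steps '[0,0,0.002,0,0,0,0,0,0,0.002,0,0,0,0,0,0,0.0015,0,0,0,0,0,0,0.001,0,0,0,0,0,0,0.001,0,0,0,0]'

```text
t: 4.05
tool_pos: [0.5596, -0.1634, 0.0672]
tool_rot: [-0.0, 0.994, -0.112, -0.0]
contact_force: [-0.9, 0.5, 1.7]
grip_width: 0.0006
grasp_force: 0.6
```

drive_tool --steps '[0,0,0.0008,0,0,0,0,0,0,0.0006,0,0,0,0,0,0,0.0005,0,0,0,0]'

```text
t: 4.3
tool_pos: [0.5596, -0.1634, 0.0653]
tool_rot: [-0.0, 0.994, -0.112, -0.0]
contact_force: [-1.0, -0.5, 1.0]
grip_width: 0.0005
grasp_force: 0.6
```

drive_tool --steps '[0,0,0.0005,0,0,0,0,0,0,0,0,0,0,0]'

```text
t: 4.47
tool_pos: [0.5597, -0.1634, 0.0648]
tool_rot: [0.0, 0.994, -0.112, 0.0]
contact_force: [0.3, 0.5, 0.3]
grip_width: 0.0003
grasp_force: 0.0
```

drive_tool --steps '[0,0,0.0005,0,0,0,0,0,0,0.0003,0,0,0,0]'

```text
t: 4.63
tool_pos: [0.5597, -0.1634, 0.0644]
tool_rot: [0.0, 0.994, -0.112, 0.0]
contact_force: [-3.8, 1.0, 6.9]
grip_width: 0.0007
grasp_force: 3.3
```

Run:
```python
from h import *
S=snap('side');cv2.imwrite('pics/s2.png',cv2.resize(S['frame'][110:250,250:430],None,fx=4.2,fy=4.2,interpolation=cv2.INTER_CUBIC))
```

```text
(no output)
```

View pics/s2.png

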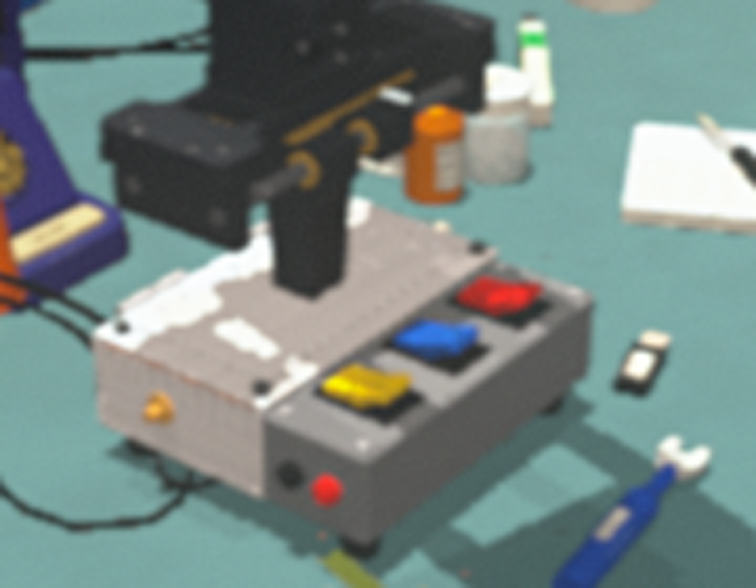

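The lid is flat, the finger reads 6.9 N on it, and all rockers are still off. Next I'll lift and go to the blue press point.

drive_tool --steps '[0,0,-0.015,0,0,0,0,0,0,-0.015,0,0,0,0,-0.028,-0.001,0,0,0,0,0,-0.028,-0.001,0,0,0,0,0,-0.028,0,0,0,0,0,0]'

```text
t: 5.1
tool_pos: [0.4776, -0.1424, 0.0941]
tool_rot: [0.0, 0.994, -0.112, 0.0]
contact_force: [-0.7, 0.6, -0.2]
grip_width: 0.0004
grasp_force: 0.0
```

drive_tool --steps '[0,0,0.005,0,0,0,0,0,0,0.005,0,0,0,0,0,0,0.003,0,0,0,0,0,0,0,0,0,0,0]'

```text
t: 5.43
tool_pos: [0.479, -0.143, 0.0805]
tool_rot: [-0.0, 0.994, -0.112, 0.0]
contact_force: [-0.1, 0.2, 0.1]
grip_width: 0.0005
grasp_force: 0.0
```

drive_tool --steps '[-0.001,0,0.003,0,0,0,0,0,0,0.003,0,0,0,0,0,0,0.002,0,0,0,0,0,0,0.001,0,0,0,0,0,0,0,0,0,0,0]'

```text
t: 5.85
tool_pos: [0.477, -0.1425, 0.0717]
tool_rot: [-0.0, 0.994, -0.112, -0.0]
contact_force: [-1.0, -0.0, 1.3]
grip_width: 0.0006
grasp_force: 0.9
```

drive_tool --steps '[0,0,0.001,0,0,0,0,0,0,0.001,0,0,0,0,0,0,0.001,0,0,0,0,0,0,0.001,0,0,0,0,0,0,0,0,0,0,0]'

```text
t: 6.27
tool_pos: [0.4772, -0.1424, 0.0678]
tool_rot: [-0.0, 0.994, -0.112, 0.0]
contact_force: [-1.0, 0.2, -0.1]
grip_width: 0.0001
grasp_force: 0.0
```

drive_tool --steps '[0,0,-0.012,0,0,0,0,0,0,-0.015,0,0,0,0,0,0,-0.015,0,0,0,0,0,0,0,0,0,0,0]'

```text
t: 6.6
tool_pos: [0.4791, -0.1434, 0.1126]
tool_rot: [0.001, 0.994, -0.112, 0.002]
contact_force: [1.2, -0.5, 0.4]
grip_width: 0.0004
grasp_force: 0.0
```

Run:
```python
from h import *
S=snap('side');cv2.imwrite('pics/s3.png',cv2.resize(S['frame'][150:230,300:410],None,fx=6,fy=6,interpolation=cv2.INTER_CUBIC))
```

```text
(no output)
```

View pics/s3.png

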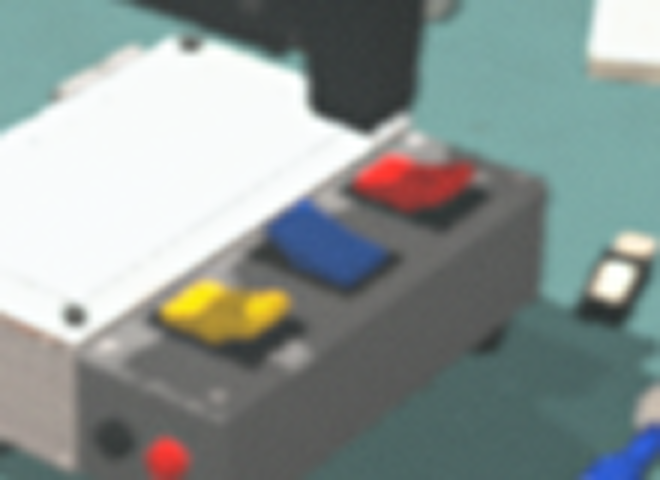

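Blue has tipped on (its rear end is up), yellow and red are still off, and the lid is shut. Yellow is next.

drive_tool --steps '[0,-0.024,0,0,0,0,0,0,-0.024,0,0,0,0,0,0,0,0.015,0,0,0,0,0,0,0.015,0,0,0,0,0,0,0,0,0,0,0]'

```text
t: 7.07
tool_pos: [0.4855, -0.0941, 0.0766]
tool_rot: [-0.001, 0.994, -0.112, -0.003]
contact_force: [-1.3, 0.2, -0.4]
grip_width: 0.0007
grasp_force: 0.0
```

drive_tool --steps '[0,0,0.003,0,0,0,0,0,0,0.003,0,0,0,0,0,0,0.002,0,0,0,0,0,0,0.001,0,0,0,0,0,0,0,0,0,0,0]'

```text
t: 7.48
tool_pos: [0.488, -0.0959, 0.0712]
tool_rot: [0.0, 0.994, -0.113, 0.0]
contact_force: [-0.3, 0.6, 1.1]
grip_width: 0.0001
grasp_force: 0.5
```

drive_tool --steps '[0,0,0.001,0,0,0,0,0,0,0.001,0,0,0,0,0,0,0.001,0,0,0,0,0,0,0,0,0,0,0]'

```text
t: 7.82
tool_pos: [0.488, -0.0957, 0.0678]
tool_rot: [-0.0, 0.994, -0.112, 0.0]
contact_force: [-0.1, 1.1, -0.2]
grip_width: 0.0004
grasp_force: 0.0
```

drive_tool --steps '[0,0,-0.012,0,0,0,0,0,0,-0.015,0,0,0,0,0,0,-0.015,0,0,0,0,0,0,0,0,0,0,0]'

```text
t: 8.15
tool_pos: [0.4899, -0.0965, 0.1127]
tool_rot: [0.001, 0.994, -0.112, 0.002]
contact_force: [1.6, -0.9, 0.3]
grip_width: 0.0004
grasp_force: 0.0
```

Run:
```python
from h import *
S=snap('side');cv2.imwrite('pics/s4.png',cv2.resize(S['frame'][150:230,300:410],None,fx=6,fy=6,interpolation=cv2.INTER_CUBIC))
```

```text
(no output)
```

View pics/s4.png

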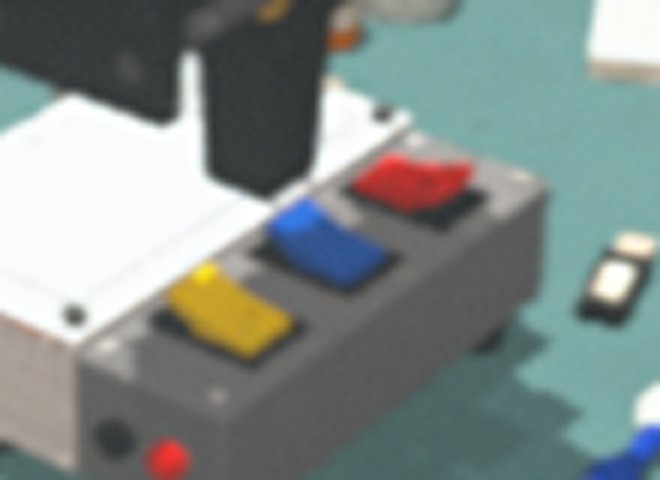

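Yellow and blue are on and red is off. Red is next.

drive_tool --steps '[0,0.032,0,0,0,0,0,0,0.032,0,0,0,0,0,0,0.032,0,0,0,0,0,0,0,0.015,0,0,0,0,0,0,0.013,0,0,0,0]'

```text
t: 8.62
tool_pos: [0.4663, -0.1912, 0.0812]
tool_rot: [0.0, 0.993, -0.114, 0.0]
contact_force: [0.3, 0.4, 0.9]
grip_width: 0.0003
grasp_force: 0.0
```

drive_tool --steps '[0,0,0,0,0,0,0,0,0,0.004,0,0,0,0,0,0,0.004,0,0,0,0,0,0,0.002,0,0,0,0,0,0,0.001,0,0,0,0]'

```text
t: 9.03
tool_pos: [0.4665, -0.1889, 0.071]
tool_rot: [-0.0, 0.994, -0.112, -0.0]
contact_force: [-1.2, 0.5, 1.5]
grip_width: 0.0009
grasp_force: 1.0
```

drive_tool --steps '[0,0,0.001,0,0,0,0,0,0,0.001,0,0,0,0,0,0,0.001,0,0,0,0,0,0,0,0,0,0,0]'

```text
t: 9.37
tool_pos: [0.4667, -0.1892, 0.068]
tool_rot: [0.0, 0.994, -0.112, 0.0]
contact_force: [-0.3, -0.2, 0.1]
grip_width: 0.0003
grasp_force: 0.0
```

drive_tool --steps '[0,0,-0.012,0,0,0,0,0,0,-0.02,0,0,0,0,0,0,-0.03,0,0,0,0,0,0,-0.03,0,0,0,0,0,0,0,0,0,0,0]'

```text
t: 9.78
tool_pos: [0.4698, -0.1913, 0.166]
tool_rot: [0.002, 0.994, -0.112, 0.005]
contact_force: [0.8, -0.9, 0.8]
grip_width: 0.0004
grasp_force: 0.0
```

drive_tool --steps '[0,0,0,0,0,0,0,0,0,0,0,0,0,0,0,0,0,0,0,0,0]'

```text
t: 10.03
tool_pos: [0.4657, -0.1886, 0.1586]
tool_rot: [-0.001, 0.994, -0.112, -0.001]
contact_force: [-0.6, 0.1, -0.0]
grip_width: 0.0006
grasp_force: 0.0
```

Run:
```python
from h import *
S=snap('side');cv2.imwrite('pics/s5.png',cv2.resize(S['frame'][140:280,290:430],None,fx=4,fy=4,interpolation=cv2.INTER_CUBIC))
```

```text
(no output)
```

View pics/s5.png

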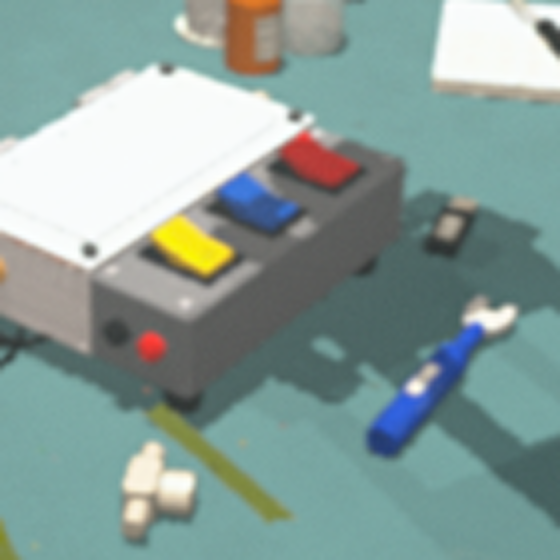

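All three rockers are on, the lid is shut, the loose things look undisturbed and the arm is clear.

```bash
python3 -c "
from rig import ctrl
print(ctrl.hand_in())"
```

```text
the job is handed in; nothing more can be done
None
```

The job is handed in: the lid is shut and blue, yellow and red were switched on in that order, with the loose things left where they lay; the hand-in returned no verdict, so this rests on the last camera picture and the force readings.

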